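# Stack the test sieves on the shaker

### The job

Get the small sieve shaker ready for a grading run: on the receiver pan already clamped to it, stack the fine sieve, then the medium, then the coarse, one at a time, and finally put the lid on top. Each piece must drop its skirt fully into the mouth below and sit level; let go of everything, and leave the ring cutter, petri dish, beaker and jar where they are.

Things in the scene. Friction and masses are not known exactly. Their poses are not given: they have to be found in the camera images.
- pan_mouth (a point): centre of the open mouth of the receiver pan, at the height of its rim, 72 mm above the worktop. The pan is steel, 60 mm outside and 56 mm inside, 24 mm deep inside, clamped on top of the sieve shaker: a low round grey housing, 90 mm diameter and 40 mm high, that does not move. z up
- sieve_fine: round steel sieve, the shallowest of three: wire 1.8 mm apart, looks nearly closed. 25 mm high: 7 mm tapered skirt (43 mm wide at foot, 50 at top) under a straight drum, 60 mm outside, 56 inside, open above, wire 10 mm above the underside. Seated, the drum rests on the rim below, its underside 7 mm under that rim. Origin: centre of underside, z up. 90 g; grip the drum across 60 mm
- sieve_medium: round steel sieve, middle in height: wire 5 mm apart. 32 mm high: 7 mm tapered skirt (43 mm wide at foot, 50 at top) under a straight drum, 60 mm outside, 56 inside, open above, wire 10 mm above the underside. Seated, the drum rests on the rim below, its underside 7 mm under that rim. Origin: centre of underside, z up. 90 g; grip the drum across 60 mm
- sieve_coarse: round steel sieve, the tallest of three: wire 10 mm apart, wide open. 40 mm high: 7 mm tapered skirt (43 mm wide at foot, 50 at top) under a straight drum, 60 mm outside, 56 inside, open above, wire 10 mm above the underside. Seated, the drum rests on the rim below, its underside 7 mm under that rim. Origin: centre of underside, z up. 90 g; grip the drum across 60 mm
- lid: steel disc lid, 60 mm diameter, with an upright black plastic knob 20 mm in diameter in the middle. 35 mm high in all: the same 7 mm tapered skirt as the sieves (43 to 50 mm diameter), the disc from 7 to 11 mm, the knob from 11 to 35 mm. Origin: centre of the underside, z up. About 80 g; grip the knob from above
- board_corner (a point): fixed: nearest left corner, at its top, of the white board (22 mm thick, top 115 mm above the worktop) that overhangs a scale and carries the toaster oven. Its left edge runs from here away from the robot, turned 0.26 rad to the left of +x; its front edge runs at right angles to the right. The oven on it is solid, up to 0.4 m high: to swing past it draw the tool in to 0.36 m from the base
- ring_cutter: bystander: plain pastry ring cutter, 63 mm diameter, 33 mm high, open right through, without any wire mesh or step. Origin: centre of the underside. Not part of the stack, leave it
- petri: bystander: covered petri dish, 63 mm diameter, 16 mm high, origin at the centre of the underside. Leave it
- beaker: bystander: clear glass beaker, 72 mm diameter, 97 mm high, origin at the centre of the underside. Leave it
- jar: bystander: sample jar with a black cap, 66 mm diameter, 90 mm high, origin at the centre of the underside. Leave it

How it is judged:
By the outcome, as a careful person would: the job done as asked, in the order asked, and still so for the second after the job is handed in, with the robot touching nothing.
It also fails if it takes over 99 s, if anything falls off the work surface, if the arm or the gripper's body presses on something with over 40 N, if the wrist force passes 120 N, or if a joint passes its speed limit or range.

### The arm

A 6-joint arm with a two-finger parallel gripper is mounted at the origin on a cart in front of the work surface, level with it; the furniture and walls round the work are solid. World frame = base frame: x ahead of the robot, y to its left, z up, the work surface at z = 0. Lengths are in m, angles in rad, forces in N, time in s.
With the tool pointing down it reaches from about 0.3 to 1 m from the base axis. Payload 5.1 kg.
Tool frame: the origin (TCP) lies between the finger pads; the fingertips stand 25 mm ahead of it and the grasp point (between the pads) lies 6 mm ahead of it; z points along the fingers, y is the line along which they close (so a half turn about z gives the same grasp; the last joint's range is limited). The gripper opens to 95 mm and grips with 3 to 60 N. Pads are 20 mm wide; open, the fingers measure 119 mm over their backs; the gripper's body (75 mm by 180 mm) begins 59 mm behind the grasp point.
Start: joints at [-1.377, 0.124, 1.65, -0, 1.367, -0.083], TCP at [0.178, -0.625, 0.24] pointing down, gripper open.
Joint ranges: [-2.61, 2.61], [-1.02, 2.33], [0.03, 2.71], [-1.35, 4.49], [0.32, 2.68], [-2.91, 2.91]. Speed limits (rad/s): [2.57, 2.57, 3.14, 3.14, 3.14, 3.14].

### API

Orientations are given as a 3x3 rotation matrix whose columns are the frame's x, y, z axes.
In Python, from workcell import ctrl, viewer gives the robot as it stands.
- The arm moves only by the shell command python3 -m jog 'ROWS' [OPENING] [FORCE]. ROWS is JSON, a list that holds one entry, the list of rows, each a list of 4 numbers: the shift along the tool's x, y, z in mm, then the turn about the tool's z in rad. A call has 1 to 5 rows; each row is the pose to reach, as a shift and turn from the pose commanded when the call began, along the tool's axes at that moment; what a row does not reach only later rows make up. A row lasts 1/12 s, in which the tool goes at most 41.7 mm and 7.16 degrees, less where a joint would pass 70% of its speed; a pose out of reach is approached as far as the arm can. A call with a gripper value outside its range is refused whole. OPENING is the opening, from 0 (shut) to 1 (fully open), set as the call begins (- or left out, the last holds). The fingers move at their own pace and stop on an object; FORCE is the grip in N (left out, the last holds). Time passes only in rows, so rows that repeat a pose let the fingers close. It gives the time, the measured TCP pose, the force, the opening and the grip force at its end, in the units of the state.
- ctrl.get_state(): the state, without advancing time (a new reading comes with each control period).
- viewer.capture(name): name is "side" or "top" or "wrist"; returns a dict with "frame" (480x640x3 uint8, red, green, blue), "depth" (480x640 float32, m along the optical axis (not along the pixel's ray), 0 where there is no reading), "fx", "fy", "cx", "cy" (pixels), "k1" (the pictures are not rectified: a ray, as slopes to the right and down, at radius r is drawn at 1 + k1 r^2 times it, then the intrinsics apply), "rvec" (rotation vector, rad) and "tvec" (3), from world to camera coordinates, as OpenCV has them. Camera axes: x right, y down, z forward; pixel columns grow to the right and rows downward; lengths in m; the calibration is good to about 2 mm. A picture is of the moment at which its call begins.
- ctrl.job_done(): hands the job in; it is judged then, once.
Trained networks look in a picture, given as the dict that the camera call returned (one of the last four; its "shot" number tells which), for a name from the list of things; names that differ only in an ending like _2 or _b are one class to them, and where a whole thing is asked for, a point or a joint stands for the part that bears it (a point fixed in the world has none). Each returns a list of dicts, best first, with "confidence" (0 to 1); they miss things now and then, are a little off and sometimes report something else, mostly with a low value. They report only what shows in the picture. A call takes as long as a camera call.
- viewer.search_frame(picture, target): "xyz" ([x, y, z] in m, in world coordinates, good to about 4 mm: the middle of the surface that is visible of it).
The state is a dict: "time": time; "joints": joint angles; "qd": joint speeds; "tau": joint torques, N m; "tcp_pos": TCP position; "ee_rot": TCP orientation; "force": force on the tool from outside, world axes, zero at the start; "moment": the same for the moment, N m; "finger_gap": opening from 0.0 (shut) to 1.0 (fully open); "gripper_force": force on a finger pad.
Only numpy, scipy, OpenCV 4.12 (cv2) and the standard library are available. Lean on these libraries where they do the work, as an engineer would, in place of code of your own. Each camera call takes 0.05 s, during which the arm holds its last target. There are 200 camera calls.

## Working session

There is one attempt and no reset: what is moved stays moved. The work goes in short steps, Python scripts to look and compute and a shell command to move; the robot and the scene stay as the last step left them, time stands still between calls to the robot, and variables do not carry over. Pictures are saved under pics/ and viewed, at most 14 in all, crops included, and the job is handed in when it is done.

```bash
ls; mkdir -p pics; python3 - <<'E'
from workcell import ctrl, viewer
import cv2
s=ctrl.get_state();print({k:s[k] for k in s})
ims={}
for c in("top","side"):
    p=viewer.capture(c);cv2.imwrite(f"pics/{c}0.png",p["frame"][...,::-1])
    print(c,p["fx"],p["k1"],p["rvec"],p["tvec"])
    for n in "pan_mouth sieve_fine sieve_medium sieve_coarse lid board_corner ring_cutter petri beaker jar".split():
        print(n,[( [round(float(v),3) for v in r["xyz"]],round(r["confidence"],2)) for r in viewer.search_frame(p,n)[:3]])
E
```

```text
pics
{'time': 0.0, 'joints': array([-1.37657757e+00,  1.24529816e-01,  1.65167985e+00, -1.54262031e-05,
        1.36746091e+00, -8.25567945e-02]), 'qd': array([-1.27279774e-03, -5.85908182e-04,  2.01041082e-03, -1.30931627e-04,
        7.71154441e-05, -1.07996927e-03]), 'tau': array([ 1.48630232e-03, -4.17598522e+01, -3.59932458e+01,  7.75212608e-02,
        4.91917902e-02, -1.79322974e-04]), 'tcp_pos': array([ 0.1774977 , -0.62468672,  0.23836753]), 'ee_rot': array([[ 9.61940712e-01,  2.73257924e-01, -4.15861453e-04],
       [ 2.73258196e-01, -9.61938570e-01,  2.03592879e-03],
       [ 1.56300505e-04, -2.07208035e-03, -9.99997841e-01]]), 'force': array([ 0.59987585,  0.3082751 , -0.20563371]), 'moment': array([-0.02705643, -0.00626568,  0.05736296]), 'gripper_force': 0.0, 'finger_gap': 1.000760401690376}
top 461.4487438615218 -0.031522229088219944 [ 2.19004695 -2.14715199  0.18144792] [0.31510234 0.52497237 0.91326682]
pan_mouth [([0.404, 0.3, 0.039], 0.82)]
sieve_fine [([0.412, 0.163, 0.013], 0.86)]
sieve_medium [([0.647, 0.268, 0.008], 0.74)]
sieve_coarse [([0.577, 0.398, 0.005], 0.96)]
lid [([0.449, 0.427, 0.005], 0.69), ([0.572, 0.546, 0.038], 0.62)]Traceback (most recent call last):
  File "<stdin>", line 9, in <module>
ValueError: it knows: beaker, jar, lid, pan_mouth, petri, ring_cutter, sieve_coarse, sieve_fine, sieve_medium
```

```bash
python3 - <<'E'
from workcell import ctrl, viewer
import cv2
for c in("top","side"):
    p=viewer.capture(c);cv2.imwrite(f"pics/{c}0.png",p["frame"][...,::-1])
    print(c,p["fx"],p["k1"],p["rvec"],p["tvec"])
    for n in "pan_mouth sieve_fine sieve_medium sieve_coarse lid ring_cutter petri beaker jar".split():
        print(n,[( [round(float(v),3) for v in r["xyz"]],round(r["confidence"],2)) for r in viewer.search_frame(p,n)[:3]])
E
```

```text
top 461.4487438615218 -0.031522229088219944 [ 2.19004695 -2.14715199  0.18144792] [0.31510234 0.52497237 0.91326682]
pan_mouth [([0.401, 0.3, 0.043], 0.77)]
sieve_fine [([0.415, 0.165, 0.014], 0.83)]
sieve_medium []
sieve_coarse [([0.579, 0.397, 0.008], 0.58)]
lid [([0.445, 0.429, 0.01], 0.82)]
ring_cutter [([0.543, 0.206, 0.025], 0.73), ([0.5, 0.316, 0.017], 0.58)]
petri [([0.502, 0.316, 0.015], 0.83)]
beaker [([0.572, 0.544, 0.04], 0.75)]
jar [([0.47, 0.564, 0.092], 0.96)]
side 485.6892643467796 -0.06753672868806666 [ 0.21721204 -2.7551036   1.3086331 ] [ 0.54960128 -0.08024607  1.12484728]
pan_mouth [([0.403, 0.316, 0.045], 0.92)]
sieve_fine [([0.416, 0.155, 0.02], 0.64)]
sieve_medium [([0.65, 0.264, 0.018], 0.78), ([0.415, 0.156, 0.021], 0.23)]
sieve_coarse [([0.573, 0.387, 0.03], 0.86)]
lid [([0.443, 0.437, 0.014], 0.96)]
ring_cutter [([0.531, 0.215, 0.02], 0.69), ([0.415, 0.157, 0.02], 0.17)]
petri [([0.499, 0.321, 0.013], 0.75)]
beaker [([0.57, 0.547, 0.063], 0.88)]
jar [([0.467, 0.582, 0.086], 0.6)]
```

View pics/top0.png

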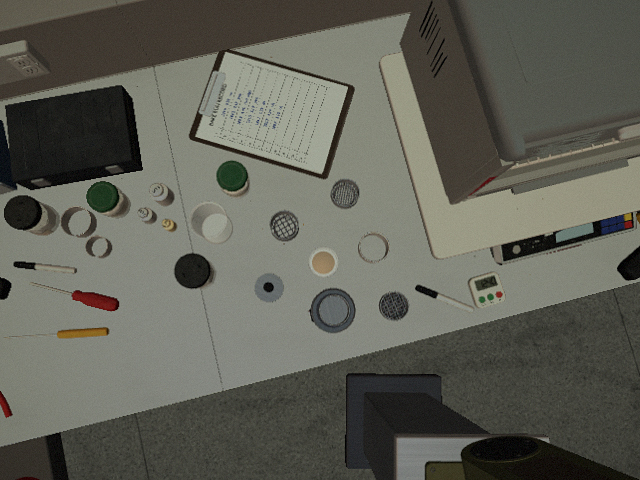

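View pics/side0.png

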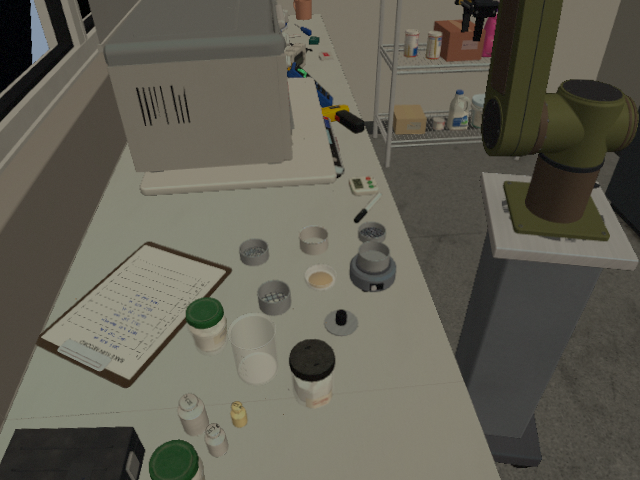

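Top view: lid (269,288), pan on shaker (332,311), sieves at (394,305), (345,194), (285,226), ring cutter at (373,248), petri at (323,262). Next I get precise positions by fitting circles to the rim points.

```bash
cat > h.py <<'E'
from workcell import ctrl, viewer
import numpy as np, cv2
from scipy.optimize import least_squares
def cloud(p):
    d=p["depth"];v,u=np.nonzero(d>0);z=d[v,u]
    K=np.array([[p["fx"],0,p["cx"]],[0,p["fy"],p["cy"]],[0,0,1.]])
    r=cv2.undistortPoints(np.stack([u,v],1).astype(float)[:,None],K,np.array([p["k1"],0,0,0.]))[:,0]
    R=cv2.Rodrigues(np.array(p["rvec"],float))[0]
    return (np.c_[r*z[:,None],z]-np.array(p["tvec"]).ravel())@R
def project(p,P):
    K=np.array([[p["fx"],0,p["cx"]],[0,p["fy"],p["cy"]],[0,0,1.]])
    return cv2.projectPoints(np.array(P,float).reshape(-1,3),np.array(p["rvec"],float),np.array(p["tvec"],float),K,np.array([p["k1"],0,0,0.]))[0][:,0]
def circ(P,r):
    f=least_squares(lambda c:np.hypot(P[:,0]-c[0],P[:,1]-c[1])-r,P[:,:2].mean(0),loss="soft_l1",f_scale=.001)
    return f.x,np.median(abs(f.fun))
E
python3 - <<'E'
from h import *
ps={c:viewer.capture(c) for c in("top","side")}
C={c:cloud(p) for c,p in ps.items()}
for n,xy,h in[("pan",(.403,.308),.072),("fine",(.415,.16),.025),("med",(.65,.266),.032),("coarse",(.576,.39),.04),("lid",(.445,.43),.011),("ring",(.537,.21),.033),("petri",(.5,.317),.016)]:
    for c in C:
        P=C[c];Q=P[np.hypot(*(P[:,:2]-xy).T)<.045]
        z=np.percentile(Q[:,2],[2,50,97,99.5])
        S=Q[(abs(Q[:,2]-h)<.004)]
        S=S[np.hypot(*(S[:,:2]-xy).T)<.04]
        print(n,c,z.round(3),len(S),*( (x.round(4) if hasattr(x,'round') else x) for x in circ(S,.029)) if len(S)>5 else "")
p=ps["side"]
a=p["frame"][210:340,225:405];b=ps["top"]["frame"][170:335,245:420]
m=np.zeros((600,800,3),np.uint8)
A=cv2.resize(a,None,fx=2.2,fy=2.2,interpolation=3);B=cv2.resize(b,None,fx=2.2,fy=2.2,interpolation=3)
A=A[:,:396];m[:A.shape[0],:A.shape[1]]=A;m[:B.shape[0],400:400+B.shape[1]]=B
cv2.imwrite("pics/crop.png",m[:380,:,::-1])
E
```

```text
pan top [-0.001  0.045  0.073  0.075] 72 [0.4026 0.2914] 0.0006
pan side [0.    0.042 0.073 0.075] 145 [0.4029 0.2952] 0.0006
fine top [-0.002  0.003  0.026  0.028] 107 [0.4137 0.1658] 0.0005
fine side [0.    0.013 0.027 0.029] 157 [0.4138 0.169 ] 0.0007
med top [-0.003  0.002  0.032  0.035] 102 [0.644  0.2686] 0.0005
med side [-0.     0.013  0.034  0.035] 174 [0.6467 0.2721] 0.0009
coarse top [-0.003  0.002  0.04   0.042] 96 [0.5712 0.3932] 0.0004
coarse side [-0.     0.015  0.041  0.043] 214 [0.5739 0.3971] 0.0007
lid top [-0.002  0.003  0.034  0.038] 560 [0.4472 0.4227] 0.0069
lid side [-0.001  0.003  0.036  0.038] 555 [0.448 0.42 ] 0.0056
ring top [-0.003  0.001  0.033  0.036] 108 [0.532  0.2084] 0.0007
ring side [-0.     0.009  0.034  0.036] 136 [0.5335 0.2117] 0.0012
petri top [-0.002  0.013  0.019  0.02 ] 709 [0.502 0.311] 0.0065
petri side [-0.     0.013  0.019  0.02 ] 607 [0.5021 0.3152] 0.0059
```

View pics/crop.png

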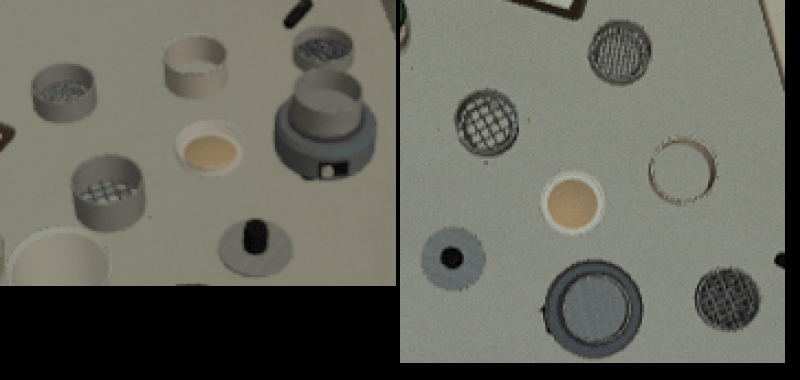

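Heights of 26, 33 and 41 mm confirm the fine, medium and coarse identities. In the crop the ring cutter is the one without wire. Now I retract to 0.35 m radius and swing past the oven.

```bash
python3 -m jog '[[[0,-40,0,0],[0,-80,0,0],[0,-120,0,0],[0,-160,0,0],[0,-200,0,0]]]'
python3 -m jog '[[[0,-40,0,0],[0,-80,0,0],[0,-99,0,0],[0,-99,0,0]]]'
```

```text
time: 1.82
tcp_pos: [0.1225, -0.4311, 0.2393]
ee_rot: [[0.962, 0.273, -0.0], [0.273, -0.962, 0.001], [0.0, -0.001, -1.0]]
force: [-0.0, -0.0, 0.8]
finger_gap: 1.003
gripper_force: 0.0
time: 2.15
tcp_pos: [0.0954, -0.3353, 0.2397]
ee_rot: [[0.962, 0.273, 0.0], [0.273, -0.962, -0.002], [-0.0, 0.002, -1.0]]
force: [0.6, -0.4, -1.2]
finger_gap: 0.999
gripper_force: 0.0
```

```bash
python3 -m jog '[[[38,-2,0,-0.11],[76,-8,0,-0.22],[113,-19,0,-0.33],[149,-33,0,-0.44],[183,-52,0,-0.55]]]'
python3 -m jog '[[[38,-2,0,-0.11],[76,-8,0,-0.22],[113,-19,0,-0.33],[149,-33,0,-0.44],[183,-52,0,-0.55]]]'
```

```text
time: 2.57
tcp_pos: [0.2594, -0.2372, 0.2401]
ee_rot: [[0.674, 0.739, 0.001], [0.739, -0.674, -0.001], [-0.0, 0.001, -1.0]]
force: [0.7, 0.0, -1.5]
finger_gap: 0.997
gripper_force: 0.0
time: 2.98
tcp_pos: [0.3447, -0.0661, 0.2401]
ee_rot: [[0.188, 0.982, 0.001], [0.982, -0.188, -0.0], [-0.0, 0.001, -1.0]]
force: [1.5, -0.2, 0.1]
finger_gap: 1.002
gripper_force: 0.0
```

```bash
python3 -m jog '[[[38,-2,0,-0.1],[67,-7,0,-0.194],[67,-7,0,-0.194]]]'
python3 -m jog '[[[40,0,0,0],[80,10,0,0],[120,20,0,0],[150,30,0,0],[150,30,0,0]]]'
python3 - <<'E'
from h import *
p=viewer.capture("wrist");s=ctrl.get_state();print(s["tcp_pos"],s["joints"],p["tvec"],p["rvec"])
cv2.imwrite("pics/w1.png",p["frame"][...,::-1])
for n in("sieve_fine","pan_mouth","sieve_medium","sieve_coarse"):print(n,[(r["xyz"],r["confidence"]) for r in viewer.search_frame(p,n)[:2]])
P=cloud(p)
for n,xy,h in[("pan",(.403,.293),.072),("fine",(.414,.167),.025)]:
    Q=P[np.hypot(*(P[:,:2]-xy).T)<.04];S=Q[abs(Q[:,2]-h)<.004]
    print(n,len(S),circ(S,.029) if len(S)>20 else "",np.percentile(Q[:,2],[1,50,98]) if len(Q) else "")
E
```

```text
time: 3.23
tcp_pos: [0.35, 0.0035, 0.2399]
ee_rot: [[-0.011, 1.0, 0.001], [1.0, 0.011, 0.002], [0.002, 0.001, -1.0]]
force: [0.8, -1.1, -0.5]
finger_gap: 0.998
gripper_force: 0.0
time: 3.65
tcp_pos: [0.3808, 0.1528, 0.2397]
ee_rot: [[-0.004, 1.0, 0.0], [1.0, 0.004, 0.001], [0.001, 0.0, -1.0]]
force: [0.0, -0.2, -0.1]
finger_gap: 1.001
gripper_force: 0.0
[0.38022609 0.1508566  0.23953557] [ 2.46434682e-01 -4.48263933e-01  2.15351247e+00 -2.12966351e-04
  1.43736306e+00  2.43222209e-01] [-0.38188403  0.12033159  0.42504495] [-2.90015860e+00 -5.27458815e-03 -1.37988770e-03]
sieve_fine [([0.4097, 0.168, 0.0076], 0.95)]
pan_mouth [([0.4019, 0.2916, 0.045], 0.62)]
sieve_medium [([0.6547, 0.2724, 0.0156], 0.58)]
sieve_coarse []
pan 756 (array([0.40214062, 0.29375759]), np.float64(0.000516785179477737)) [0.03791572 0.04716379 0.07168328]
fine 425 (array([0.41341398, 0.16888652]), np.float64(0.0005342316770326656)) [-0.00110159  0.31627052  0.34152341]
```

View pics/w1.png

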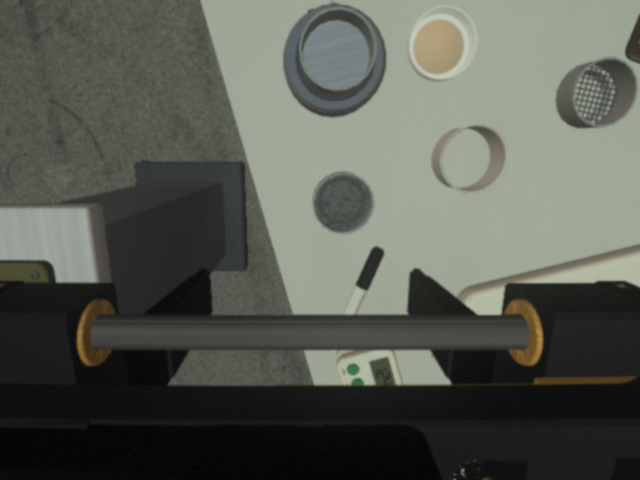

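Wrist view: fine sieve at (343,202), pan at (337,50), pen at (370,260). All three cameras agree on the fine sieve and the pan. I centre over the fine sieve and descend.

```bash
python3 -m jog '[[[17,33,40,0],[17,33,80,0],[17,33,120,0],[17,33,150,0],[17,33,150,0]]]'
python3 -m jog '[[[0,0,30,0],[0,0,50,0],[0,0,60,0],[0,0,60,0]]]'
python3 - <<'E'
from h import *
s=ctrl.get_state();print(s["tcp_pos"],s["ee_rot"].round(4).tolist())
E
```

```text
time: 4.32
tcp_pos: [0.4068, 0.1634, 0.082]
ee_rot: [[0.003, 1.0, -0.014], [1.0, -0.003, -0.004], [-0.004, -0.014, -1.0]]
force: [-2.4, 0.1, -1.1]
finger_gap: 1.002
gripper_force: 0.0
time: 4.65
tcp_pos: [0.4119, 0.1654, 0.0292]
ee_rot: [[0.002, 1.0, -0.002], [1.0, -0.002, -0.001], [-0.001, -0.002, -1.0]]
force: [-0.3, 0.3, -0.5]
finger_gap: 0.997
gripper_force: 0.0
[0.41187324 0.16536823 0.02922884] [[0.0016, 1.0, -0.0022], [1.0, -0.0016, -0.0007], [-0.0007, -0.0022, -1.0]]
```

```bash
python3 -m jog '[[[2,1,0,0],[2,1,0,0],[2,1,0,0]]]'
python3 -m jog '[[[0,0,0,0],[0,0,0,0],[0,0,0,0],[0,0,0,0],[0,0,0,0]]]' 0.5 20
python3 -m jog '[[[0,0,0,0],[0,0,0,0],[0,0,0,0],[0,0,0,0],[0,0,0,0]]]'
```

```text
time: 4.9
tcp_pos: [0.4151, 0.1688, 0.0318]
ee_rot: [[0.0, 1.0, 0.004], [1.0, -0.0, 0.001], [0.001, 0.004, -1.0]]
force: [0.3, 0.4, -0.2]
finger_gap: 1.001
gripper_force: 0.0
time: 5.32
tcp_pos: [0.4134, 0.1684, 0.0297]
ee_rot: [[-0.0, 1.0, 0.0], [1.0, 0.0, 0.0], [0.0, 0.0, -1.0]]
force: [0.3, -0.7, 0.2]
finger_gap: 0.707
gripper_force: 0.0
time: 5.73
tcp_pos: [0.4134, 0.1683, 0.0296]
ee_rot: [[0.0, 1.0, -0.0], [1.0, -0.0, 0.0], [0.0, -0.0, -1.0]]
force: [-0.2, 0.4, 0.7]
finger_gap: 0.617
gripper_force: 20.0
```

```bash
python3 -m jog '[[[0,0,-20,0],[0,0,-55,0],[0,0,-90,0],[0,0,-90,0]]]'
python3 -m jog '[[[35,-3,0,0],[70,-6,0,0],[105,-9,0,0],[126,-11,0,0],[126,-11,0,0]]]'
python3 -m jog '[[[0,0,0,0],[0,0,0,0],[0,0,0,0]]]'
python3 - <<'E'
from h import *
s=ctrl.get_state();print(s["tcp_pos"],s["force"])
m=[]
for c in("top","side","wrist"):
    p=viewer.capture(c);m.append(p)
    P=cloud(p);xy=np.array([.4025,.2935])
    for n,h,w in(("pan",.072,.002),("sieve top",.115,.003)):
        Q=P[np.hypot(*(P[:,:2]-xy).T)<.034];S=Q[(abs(Q[:,2]-h)<w)]
        print(c,n,len(S),circ(S,.029) if len(S)>20 else "")
v=np.concatenate([cv2.resize(m[1]["frame"][200:320,300:460],(400,300)),cv2.resize(m[2]["frame"][150:450,120:520],(400,300))],1)
cv2.imwrite("pics/a2.png",v[...,::-1])
E
```

```text
time: 6.07
tcp_pos: [0.4179, 0.1696, 0.1269]
ee_rot: [[-0.0, 1.0, 0.012], [1.0, -0.0, 0.003], [0.003, 0.012, -1.0]]
force: [1.0, -0.3, 0.9]
finger_gap: 0.617
gripper_force: 20.0
time: 6.48
tcp_pos: [0.402, 0.2973, 0.1194]
ee_rot: [[-0.004, 1.0, -0.0], [1.0, 0.004, 0.001], [0.001, -0.0, -1.0]]
force: [-0.1, -0.3, -1.0]
finger_gap: 0.618
gripper_force: 20.0
time: 6.73
tcp_pos: [0.4023, 0.2934, 0.1192]
ee_rot: [[0.001, 1.0, -0.001], [1.0, -0.001, -0.001], [-0.001, -0.001, -1.0]]
force: [0.0, 0.1, -1.4]
finger_gap: 0.618
gripper_force: 20.0
[0.40233308 0.29336265 0.11916437] [ 0.03871268  0.12141285 -1.40525867]
top pan 0 
top sieve top 0 
side pan 65 (array([0.40280888, 0.29458391]), np.float64(0.0005382525569452082))
side sieve top 183 (array([0.40368057, 0.29399495]), np.float64(0.0007282457558654316))
wrist pan 489 (array([0.40212461, 0.29421464]), np.float64(0.00047839063469001103))
wrist sieve top 1904 (array([0.40293138, 0.29385058]), np.float64(0.0005746130283935062))
```

View pics/a2.png

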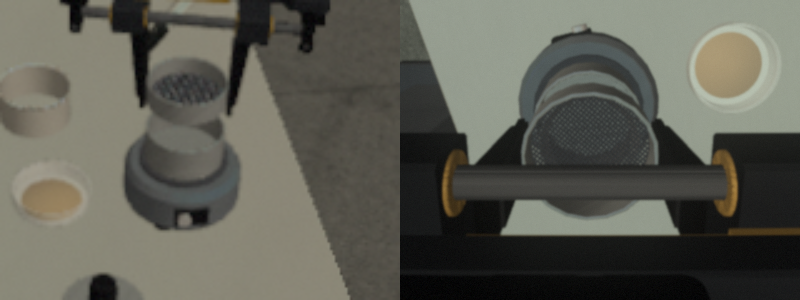

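The sieve hangs level and centred over the pan mouth, within 1 mm. Lower it.

```bash
python3 -m jog '[[[0,-1,8,0],[0,-1,16,0],[0,-1,22,0],[0,-1,24,0],[0,-1,24,0]]]'
python3 -m jog '[[[0,0,1,0],[0,0,1,0],[0,0,1,0]]]'
```

```text
time: 7.3
tcp_pos: [0.4016, 0.2942, 0.095]
ee_rot: [[0.0, 1.0, 0.0], [1.0, -0.0, -0.0], [-0.0, 0.0, -1.0]]
force: [1.7, 0.3, -3.2]
finger_gap: 0.623
gripper_force: 20.0
time: 7.55
tcp_pos: [0.4016, 0.2943, 0.0948]
ee_rot: [[-0.0, 1.0, 0.0], [1.0, 0.0, -0.0], [-0.0, 0.0, -1.0]]
force: [1.3, -0.5, 0.4]
finger_gap: 0.62
gripper_force: 20.0
```

```bash
python3 -m jog '[[[0,0,0,0],[0,0,0,0],[0,0,0,0],[0,0,0,0],[0,0,0,0]]]' 1
python3 -m jog '[[[0,0,0,0],[0,0,0,0],[0,0,-20,0],[0,0,-60,0],[0,0,-100,0]]]'
python3 -m jog '[[[40,-35,0,0],[40,-35,0,0],[40,-35,0,0],[40,-35,0,0]]]'
python3 - <<'E'
from h import *
s=ctrl.get_state();print(s["tcp_pos"])
m=[]
for c in("side","wrist","top"):
    p=viewer.capture(c);m.append(p)
    P=cloud(p)
    for n,xy,h,w in(("fine top",(.4025,.2935),.090,.003),("med",(.646,.27),.032,.004)):
        Q=P[np.hypot(*(P[:,:2]-xy).T)<.037];S=Q[(abs(Q[:,2]-h)<w)]
        if len(S)<20: continue
        q,r=circ(S,.029);
        # rim tilt
        A=np.c_[S[:,:2]-q,np.ones(len(S))];k=np.linalg.lstsq(A,S[:,2],rcond=None)[0]
        print(c,n,len(S),q,k.round(4),np.percentile(Q[:,2],99))
v=np.concatenate([cv2.resize(m[0]["frame"][200:320,300:460],(400,300)),cv2.resize(m[1]["frame"][0:300,120:520],(400,300))],1)
cv2.imwrite("pics/a3.png",v[...,::-1])
E
```

```text
time: 7.97
tcp_pos: [0.4012, 0.2943, 0.0945]
ee_rot: [[-0.0, 1.0, -0.0], [1.0, 0.0, -0.0], [-0.0, -0.0, -1.0]]
force: [-0.3, -0.3, -0.2]
finger_gap: 0.913
gripper_force: 0.0
time: 8.38
tcp_pos: [0.4, 0.2935, 0.1938]
ee_rot: [[0.0, 1.0, -0.004], [1.0, -0.0, -0.002], [-0.002, -0.004, -1.0]]
force: [1.3, 0.7, 0.1]
finger_gap: 1.002
gripper_force: 0.0
time: 8.72
tcp_pos: [0.3659, 0.3342, 0.1939]
ee_rot: [[-0.002, 1.0, -0.001], [1.0, 0.002, -0.001], [-0.001, -0.001, -1.0]]
force: [-0.0, 0.1, -0.1]
finger_gap: 1.004
gripper_force: 0.0
[0.36588433 0.33417603 0.19392287]
side fine top 173 [0.40291238 0.29508728] [-0.0015  0.0026  0.0901] 0.5066838340891299
side med 171 [0.64657961 0.27227106] [-0.0014 -0.0056  0.0319] 0.0349247191574276
wrist fine top 490 [0.40192986 0.29463553] [ 0.0008 -0.005   0.089 ] 0.2654740043618778
wrist med 149 [0.64530674 0.27137438] [ 0.0341 -0.0385  0.0318] 0.03178777709692329
top med 107 [0.64411154 0.26865924] [-0.0071 -0.0004  0.0317] 0.03379115907688765
```

View pics/a3.png

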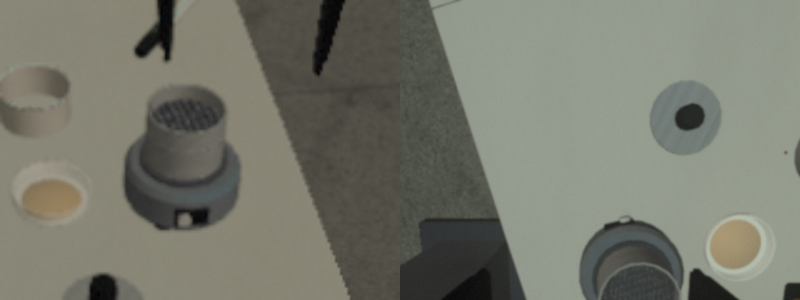

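Fine is seated level, top at 90 mm. Move over the medium sieve, and check the board edge position.

```bash
python3 -m jog '[[[-8,40,0,0],[-16,80,0,0],[-24,120,0,0],[-33,160,0,0],[-42,200,0,0]]]'
python3 -m jog '[[[-10,40,0,0],[-20,79,0,0],[-20,79,0,0],[-20,79,0,0]]]'
python3 - <<'E'
from h import *
s=ctrl.get_state();print(s["tcp_pos"],s["joints"].round(2))
for c in("wrist","top"):
    p=viewer.capture(c);P=cloud(p)
    B=P[(abs(P[:,2]-.115)<.006)&(P[:,0]>.45)&(P[:,0]<.8)&(P[:,1]<.25)&(P[:,1]>-.1)]
    for x in(.55,.6,.65,.7,.75):
        b=B[abs(B[:,0]-x)<.01];print(c,x,len(b),b[:,1].max().round(3) if len(b) else "")
    Q=P[np.hypot(*(P[:,:2]-(.646,.271)).T)<.037];S=Q[abs(Q[:,2]-.032)<.004]
    if len(S)>20:print("med",c,len(S),circ(S,.029))
E
```

```text
time: 9.28
tcp_pos: [0.5684, 0.2906, 0.1935]
ee_rot: [[0.001, 1.0, -0.001], [1.0, -0.001, -0.001], [-0.001, -0.001, -1.0]]
force: [0.2, 0.0, 1.0]
finger_gap: 1.0
gripper_force: 0.0
time: 9.62
tcp_pos: [0.6469, 0.2702, 0.1923]
ee_rot: [[0.004, 1.0, -0.003], [1.0, -0.004, -0.001], [-0.001, -0.003, -1.0]]
force: [-0.6, -0.2, 0.5]
finger_gap: 1.004
gripper_force: 0.0
[0.64686916 0.27015467 0.19225008] [ 0.32  0.27  1.57 -0.    1.31  0.32]
wrist 0.55 0 
wrist 0.6 0 
wrist 0.65 0 
wrist 0.7 0 
wrist 0.75 13 0.116
med wrist 581 (array([0.64611347, 0.27198147]), np.float64(0.0005397851849715356))
top 0.55 177 -0.051
top 0.6 432 -0.01
top 0.65 0 
top 0.7 15 0.162
top 0.75 188 0.172
med top 30 (array([0.64409483, 0.26849855]), np.float64(0.00047339057222478206))
```

```bash
python3 -m jog '[[[1,-1,35,0],[1,-1,70,0],[1,-1,105,0],[1,-1,125,0],[1,-1,125,0]]]'
python3 -m jog '[[[0,0,20,0],[0,0,34,0],[0,0,37,0],[0,0,37,0],[0,0,37,0]]]'
python3 -c "
from h import *
print(ctrl.get_state()['tcp_pos'])"
```

```text
time: 10.13
tcp_pos: [0.6388, 0.2725, 0.0632]
ee_rot: [[-0.001, 1.0, -0.011], [1.0, 0.001, -0.004], [-0.004, -0.011, -1.0]]
force: [-0.4, -0.1, -0.4]
finger_gap: 1.0
gripper_force: 0.0
time: 10.55
tcp_pos: [0.6448, 0.2737, 0.0339]
ee_rot: [[-0.0, 1.0, 0.001], [1.0, 0.0, 0.0], [0.0, 0.001, -1.0]]
force: [0.3, 0.3, -0.1]
finger_gap: 1.001
gripper_force: 0.0
[0.64475057 0.27370043 0.03390384]
```

```bash
python3 -m jog '[[[-2,1,3,0],[-2,1,3,0],[-2,1,3,0]]]'
python3 -m jog '[[[0,0,0,0],[0,0,0,0],[0,0,0,0],[0,0,0,0],[0,0,0,0]]]' 0.5 20
python3 -m jog '[[[0,0,0,0],[0,0,0,0],[0,0,0,0],[0,0,0,0],[0,0,0,0]]]'
python3 -m jog '[[[0,0,-40,0],[0,0,-80,0],[0,0,-120,0],[0,0,-120,0],[0,0,-120,0]]]'
```

```text
time: 10.8
tcp_pos: [0.6459, 0.2713, 0.0305]
ee_rot: [[0.0, 1.0, 0.001], [1.0, -0.0, 0.0], [0.0, 0.001, -1.0]]
force: [0.3, 0.0, -0.6]
finger_gap: 1.0
gripper_force: 0.0
time: 11.22
tcp_pos: [0.6455, 0.2714, 0.0297]
ee_rot: [[0.0, 1.0, 0.0], [1.0, -0.0, 0.0], [0.0, 0.0, -1.0]]
force: [-0.4, -0.4, 1.1]
finger_gap: 0.707
gripper_force: 0.0
time: 11.63
tcp_pos: [0.6454, 0.2714, 0.0296]
ee_rot: [[0.0, 1.0, -0.0], [1.0, -0.0, 0.0], [0.0, -0.0, -1.0]]
force: [0.1, -0.1, 0.3]
finger_gap: 0.627
gripper_force: 20.0
time: 12.05
tcp_pos: [0.6477, 0.2721, 0.1544]
ee_rot: [[-0.0, 1.0, 0.008], [1.0, -0.0, 0.002], [0.002, 0.008, -1.0]]
force: [-0.0, -0.1, -1.4]
finger_gap: 0.631
gripper_force: 20.0
```

```bash
python3 -m jog '[[[4,-40,0,0],[8,-80,0,0],[12,-120,0,0],[16,-160,0,0],[20,-200,0,0]]]'
python3 -m jog '[[[3,-30,0,0],[3,-43,0,0],[3,-43,0,0],[3,-43,0,0],[3,-43,0,0]]]'
python3 - <<'E'
from h import *
s=ctrl.get_state();print(s["tcp_pos"],s["force"])
for c in("side","wrist"):
    p=viewer.capture(c)
    P=cloud(p);xy=np.array([.4025,.2945])
    for n,h,w in(("below",.090,.002),("sieve top",s["tcp_pos"][2]-.0296+.032,.003)):
        Q=P[np.hypot(*(P[:,:2]-xy).T)<.036];S=Q[(abs(Q[:,2]-h)<w)]
        print(c,n,len(S),circ(S,.029) if len(S)>20 else "")
E
```

```text
time: 12.47
tcp_pos: [0.4424, 0.2905, 0.147]
ee_rot: [[0.001, 1.0, -0.004], [1.0, -0.001, -0.002], [-0.002, -0.004, -1.0]]
force: [0.1, 0.7, -0.1]
finger_gap: 0.631
gripper_force: 20.0
time: 12.88
tcp_pos: [0.4028, 0.2942, 0.149]
ee_rot: [[0.0, 1.0, -0.001], [1.0, -0.0, -0.001], [-0.001, -0.001, -1.0]]
force: [0.1, -0.0, 0.1]
finger_gap: 0.628
gripper_force: 20.0
[0.4027945  0.29415753 0.14896321] [ 0.09657923 -0.02626315  0.0519159 ]
side below 92 (array([0.40303365, 0.29484009]), np.float64(0.0006531733558277041))
side sieve top 210 (array([0.40444841, 0.2949676 ]), np.float64(0.0009954642237510261))
wrist below 609 (array([0.40206873, 0.29464689]), np.float64(0.0005240631579086254))
wrist sieve top 2273 (array([0.40354552, 0.29470213]), np.float64(0.0006073349247678154))
```

```bash
python3 -m jog '[[[0,-1,10,0],[0,-1,20,0],[0,-1,30,0],[0,-1,35,0],[0,-1,35,0]]]'
python3 -m jog '[[[0,0,1,0],[0,0,1,0],[0,0,1,0]]]'
python3 -c "
from h import *
s=ctrl.get_state();print(s['tcp_pos'],s['force'])"
```

```text
time: 13.4
tcp_pos: [0.4009, 0.2939, 0.1131]
ee_rot: [[0.0, 1.0, -0.002], [1.0, -0.0, -0.001], [-0.001, -0.002, -1.0]]
force: [0.1, -0.2, -0.4]
finger_gap: 0.627
gripper_force: 20.0
time: 13.65
tcp_pos: [0.4014, 0.2943, 0.1135]
ee_rot: [[0.0, 1.0, -0.0], [1.0, -0.0, -0.0], [-0.0, -0.0, -1.0]]
force: [-0.3, 0.1, -0.8]
finger_gap: 0.628
gripper_force: 20.0
[0.40136796 0.29430939 0.11346165] [-0.26385891  0.05308777 -0.84101466]
```

```bash
python3 -m jog '[[[0,0,1,0],[0,0,1,0],[0,0,1,0]]]'
python3 -m jog '[[[0,0,0,0],[0,0,0,0],[0,0,0,0],[0,0,0,0],[0,0,0,0]]]' 1
python3 -m jog '[[[0,0,0,0],[0,0,0,0],[0,0,-20,0],[0,0,-55,0],[0,0,-90,0]]]'
python3 -m jog '[[[40,-35,0,0],[40,-35,0,0],[40,-35,0,0],[40,-35,0,0]]]'
python3 - <<'E'
from h import *
s=ctrl.get_state();print(s["tcp_pos"])
for c in("side","wrist","top"):
    p=viewer.capture(c)
    P=cloud(p)
    for n,xy,h,w in(("med top",(.4025,.2945),.115,.003),("coarse",(.573,.395),.04,.004)):
        Q=P[np.hypot(*(P[:,:2]-xy).T)<.037];S=Q[(abs(Q[:,2]-h)<w)]
        if len(S)<20: continue
        q,r=circ(S,.029)
        A=np.c_[S[:,:2]-q,np.ones(len(S))];k=np.linalg.lstsq(A,S[:,2],rcond=None)[0]
        print(c,n,len(S),q,k.round(4))
E
```

```text
time: 13.9
tcp_pos: [0.4014, 0.2944, 0.1127]
ee_rot: [[-0.0, 1.0, 0.0], [1.0, 0.0, 0.0], [0.0, 0.0, -1.0]]
force: [-0.1, 0.1, -0.6]
finger_gap: 0.63
gripper_force: 20.0
time: 14.32
tcp_pos: [0.4015, 0.2944, 0.1128]
ee_rot: [[-0.0, 1.0, 0.0], [1.0, 0.0, 0.0], [0.0, 0.0, -1.0]]
force: [0.5, -0.8, 0.2]
finger_gap: 0.925
gripper_force: 0.0
time: 14.73
tcp_pos: [0.4003, 0.2937, 0.202]
ee_rot: [[-0.0, 1.0, -0.004], [1.0, -0.0, -0.002], [-0.002, -0.004, -1.0]]
force: [0.5, 1.0, 0.3]
finger_gap: 0.996
gripper_force: 0.0
time: 15.07
tcp_pos: [0.3658, 0.3343, 0.2018]
ee_rot: [[-0.002, 1.0, -0.001], [1.0, 0.002, -0.001], [-0.001, -0.001, -1.0]]
force: [-0.1, -0.6, -0.3]
finger_gap: 1.0
gripper_force: 0.0
[0.36579972 0.33425194 0.20181611]
side med top 177 [0.40266875 0.294984  ] [0.0074 0.0013 0.1149]
side coarse 207 [0.57383952 0.39716352] [0.0026 0.0062 0.0398]
wrist med top 509 [0.40178428 0.29463434] [ 0.0014 -0.0052  0.114 ]
wrist coarse 871 [0.5724994  0.39620843] [-0.0007 -0.0008  0.0386]
top coarse 100 [0.57119418 0.3932137 ] [ 0.0052 -0.0086  0.0398]
```

Medium is seated level, top at 115 mm. Next the coarse sieve.

```bash
python3 -m jog '[[[12,40,0,0],[24,80,0,0],[36,120,0,0],[48,160,0,0],[60,200,0,0]]]'
python3 -m jog '[[[2,7,30,0],[2,7,60,0],[2,7,90,0],[2,7,120,0],[2,7,120,0]]]'
python3 -m jog '[[[0,0,20,0],[0,0,37,0],[0,0,37,0],[0,0,37,0],[0,0,37,0]]]'
python3 - <<'E'
from h import *
s=ctrl.get_state();print(s["tcp_pos"])
p=viewer.capture("wrist");P=cloud(p)
Q=P[np.hypot(*(P[:,:2]-(.5725,.396)).T)<.037];S=Q[abs(Q[:,2]-.04)<.004]
print(len(S),circ(S,.029) if len(S)>20 else "")
E
```

```text
time: 15.63
tcp_pos: [0.5682, 0.3935, 0.2014]
ee_rot: [[0.001, 1.0, -0.001], [1.0, -0.001, -0.001], [-0.001, -0.001, -1.0]]
force: [0.1, 1.0, 0.4]
finger_gap: 0.999
gripper_force: 0.0
time: 16.05
tcp_pos: [0.569, 0.3924, 0.0732]
ee_rot: [[0.001, 1.0, -0.013], [1.0, -0.001, -0.008], [-0.008, -0.013, -1.0]]
force: [-0.6, -1.1, -1.5]
finger_gap: 1.002
gripper_force: 0.0
time: 16.47
tcp_pos: [0.5741, 0.3964, 0.0476]
ee_rot: [[0.0, 1.0, 0.002], [1.0, -0.0, 0.001], [0.001, 0.002, -1.0]]
force: [0.1, 0.1, 0.3]
finger_gap: 1.001
gripper_force: 0.0
[0.57406694 0.39644403 0.04759776]
1791 (array([0.573179  , 0.39675044]), np.float64(0.0005364643512322485))
```

```bash
python3 -m jog '[[[0,-1,10,0],[0,-1,16,0],[0,-1,16,0],[0,-1,16,0]]]'
python3 -m jog '[[[0,0,0,0],[0,0,0,0],[0,0,0,0],[0,0,0,0],[0,0,0,0]]]' 0.5 20
python3 -m jog '[[[0,0,0,0],[0,0,0,0],[0,0,0,0],[0,0,0,0],[0,0,0,0]]]'
```

```text
time: 16.85
tcp_pos: [0.5713, 0.3959, 0.0288]
ee_rot: [[-0.0, 1.0, -0.001], [1.0, 0.0, -0.001], [-0.001, -0.001, -1.0]]
force: [-0.7, -0.3, 1.8]
finger_gap: 0.999
gripper_force: 0.0
time: 17.27
tcp_pos: [0.5721, 0.3963, 0.0299]
ee_rot: [[-0.0, 1.0, 0.0], [1.0, 0.0, 0.0], [0.0, 0.0, -1.0]]
force: [0.1, 0.6, 1.5]
finger_gap: 0.705
gripper_force: 0.0
time: 17.68
tcp_pos: [0.5721, 0.3963, 0.0298]
ee_rot: [[0.0, 1.0, 0.0], [1.0, -0.0, 0.0], [0.0, 0.0, -1.0]]
force: [0.1, -0.2, 0.5]
finger_gap: 0.619
gripper_force: 20.0
```

```bash
python3 -m jog '[[[0,0,-35,0],[0,0,-70,0],[0,0,-105,0],[0,0,-140,0],[0,0,-140,0]]]'
python3 -m jog '[[[-20,-34,0,0],[-40,-68,0,0],[-60,-102,0,0],[-80,-136,0,0],[-100,-168,0,0]]]'
python3 -m jog '[[[-2,-2,0,0],[-2,-2,0,0],[-2,-2,0,0],[-2,-2,0,0]]]'
python3 - <<'E'
from h import *
s=ctrl.get_state();print(s["tcp_pos"],s["force"])
for c in("side","wrist"):
    p=viewer.capture(c)
    P=cloud(p);xy=np.array([.4025,.2945])
    for n,h,w in(("below",.115,.002),("sieve top",s["tcp_pos"][2]-.0298+.040,.003)):
        Q=P[np.hypot(*(P[:,:2]-xy).T)<.036];S=Q[(abs(Q[:,2]-h)<w)]
        print(c,n,len(S),circ(S,.029) if len(S)>20 else "")
E
```

```text
time: 18.1
tcp_pos: [0.5757, 0.3985, 0.1797]
ee_rot: [[-0.0, 1.0, 0.013], [1.0, -0.0, 0.008], [0.008, 0.013, -1.0]]
force: [1.1, 1.4, 0.3]
finger_gap: 0.621
gripper_force: 20.0
time: 18.52
tcp_pos: [0.4019, 0.2951, 0.1686]
ee_rot: [[-0.0, 1.0, -0.001], [1.0, 0.0, -0.001], [-0.001, -0.001, -1.0]]
force: [-0.2, 0.1, -0.7]
finger_gap: 0.623
gripper_force: 20.0
time: 18.85
tcp_pos: [0.4033, 0.2949, 0.1704]
ee_rot: [[0.0, 1.0, 0.002], [1.0, -0.0, 0.001], [0.001, 0.002, -1.0]]
force: [1.1, -0.2, -0.8]
finger_gap: 0.626
gripper_force: 20.0
[0.40327278 0.29492429 0.17043067] [ 1.05523723 -0.19472068 -0.76626022]
side below 95 (array([0.40271189, 0.29481734]), np.float64(0.0007292672397674373))
side sieve top 205 (array([0.40515404, 0.29588947]), np.float64(0.0009557770102518945))
wrist below 541 (array([0.40189052, 0.29456675]), np.float64(0.000474385160863032))
wrist sieve top 2214 (array([0.40365297, 0.29541446]), np.float64(0.0006021081507386235))
```

```bash
python3 -m jog '[[[-1,-1.5,8,0],[-1,-1.5,16,0],[-1,-1.5,24,0],[-1,-1.5,30,0],[-1,-1.5,30,0]]]'
python3 -m jog '[[[0,0,1,0],[0,0,1,0],[0,0,1,0]]]'
python3 -c "
from h import *
s=ctrl.get_state();print(s['tcp_pos'],s['force'])"
```

```text
time: 19.37
tcp_pos: [0.4012, 0.2933, 0.1398]
ee_rot: [[-0.0, 1.0, 0.001], [1.0, 0.0, -0.0], [-0.0, 0.001, -1.0]]
force: [-0.5, -1.2, 4.0]
finger_gap: 0.622
gripper_force: 22.4
time: 19.62
tcp_pos: [0.4014, 0.2934, 0.1396]
ee_rot: [[-0.0, 1.0, 0.002], [1.0, 0.0, 0.0], [0.0, 0.002, -1.0]]
force: [-0.3, -1.0, 5.5]
finger_gap: 0.623
gripper_force: 23.5
[0.40135723 0.29343508 0.13959595] [-0.34976121 -1.04094601  5.46260804]
```

```bash
python3 - <<'E'
from h import *
s=ctrl.get_state();print(s["moment"].round(3))
m=[]
for c in("side","wrist"):
    p=viewer.capture(c);m.append(p["frame"])
    P=cloud(p);xy=np.array([.4025,.2945])
    Q=P[np.hypot(*(P[:,:2]-xy).T)<.036];S=Q[(abs(Q[:,2]-.149)<.005)]
    q,r=circ(S,.029);A=np.c_[S[:,:2]-q,np.ones(len(S))];print(c,q,np.linalg.lstsq(A,S[:,2],rcond=None)[0].round(4))
v=np.concatenate([cv2.resize(m[0][190:310,300:460],(400,300),interpolation=3),cv2.resize(m[1][150:450,120:520],(400,300))],1)
cv2.imwrite("pics/a4.png",v[...,::-1])
E
```

```text
[-0.25  -0.121 -0.037]
side [0.40294079 0.29420296] [-0.0034 -0.0031  0.1486]
wrist [0.40179487 0.29417192] [0.0028 0.0226 0.148 ]
```

View pics/a4.png

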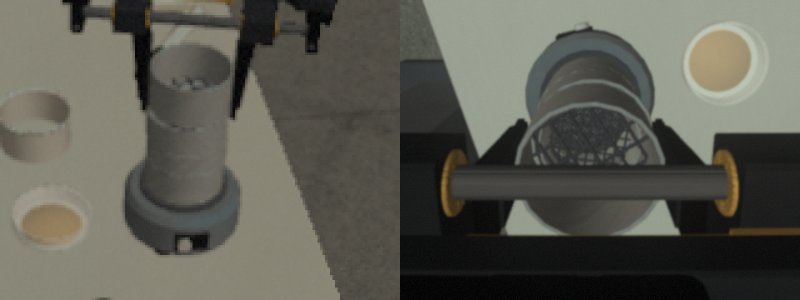

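The coarse sieve's rim reads 148 mm and is centred, so it is seated and slipped slightly in the grip. Release it and check.

```bash
python3 -m jog '[[[0,0,0,0],[0,0,0,0],[0,0,0,0],[0,0,0,0],[0,0,0,0]]]' 1
python3 -m jog '[[[0,0,0,0],[0,0,0,0],[0,0,-20,0],[0,0,-50,0],[0,0,-80,0]]]'
python3 -m jog '[[[20,-35,0,0],[20,-35,0,0],[20,-35,0,0],[20,-35,0,0]]]'
python3 - <<'E'
from h import *
s=ctrl.get_state();print(s["tcp_pos"])
m=[]
for c in("side","wrist","top"):
    p=viewer.capture(c);m.append(p["frame"])
    P=cloud(p)
    for n,xy,h,w,r in(("coarse top",(.4025,.2945),.148,.004,.029),("knob",(.447,.42),.034,.005,0)):
        Q=P[np.hypot(*(P[:,:2]-xy).T)<.037];S=Q[(abs(Q[:,2]-h)<w)]
        if len(S)<10: continue
        if not r: print(c,n,len(S),S.mean(0),(S.min(0)+S.max(0))/2); continue
        q,_=circ(S,.029)
        A=np.c_[S[:,:2]-q,np.ones(len(S))];k=np.linalg.lstsq(A,S[:,2],rcond=None)[0]
        print(c,n,len(S),q,k.round(4))
    # lid disc circle
    Q=P[np.hypot(*(P[:,:2]-(.447,.42)).T)<.04];S=Q[abs(Q[:,2]-.0105)<.004]
    if len(S)>50: print(c,"disc",cv2.minEnclosingCircle(((S[:,:2]-(.447,.42))*1000).astype(np.float32)))
v=np.concatenate([cv2.resize(m[0][190:310,300:460],(400,300),interpolation=3),cv2.resize(m[1][0:300,120:520],(400,300))],1)
cv2.imwrite("pics/a5.png",v[...,::-1])
E
```

```text
time: 20.13
tcp_pos: [0.4002, 0.293, 0.1379]
ee_rot: [[-0.0, 1.0, -0.001], [1.0, 0.0, -0.001], [-0.001, -0.001, -1.0]]
force: [-0.1, -0.1, 0.0]
finger_gap: 0.92
gripper_force: 0.0
time: 20.55
tcp_pos: [0.3996, 0.2927, 0.2181]
ee_rot: [[0.0, 1.0, -0.003], [1.0, -0.0, -0.002], [-0.002, -0.003, -1.0]]
force: [-0.2, 1.0, 0.7]
finger_gap: 0.999
gripper_force: 0.0
time: 20.88
tcp_pos: [0.3652, 0.313, 0.218]
ee_rot: [[-0.001, 1.0, -0.0], [1.0, 0.001, -0.001], [-0.001, -0.0, -1.0]]
force: [0.2, -0.2, 0.0]
finger_gap: 1.0
gripper_force: 0.0
[0.36523967 0.31300422 0.21802345]
side coarse top 214 [0.40132819 0.2944966 ] [ 0.0024 -0.0062  0.1476]
side knob 93 [0.44711567 0.42807313 0.03489737] [0.44738356 0.42657207 0.03399555]
side disc ((0.31815066933631897, 6.261343955993652), 30.677827835083008)
wrist coarse top 615 [0.40000114 0.29394027] [-0.0047 -0.0003  0.1466]
wrist knob 447 [0.44548737 0.42481212 0.03361484] [0.44648902 0.4252002  0.03270155]
wrist disc ((-0.3567869961261749, 5.28057861328125), 30.194473266601562)
top knob 72 [0.44657109 0.42212024 0.03499894] [0.44624611 0.42292039 0.03445375]
top disc ((-0.0181433092802763, 2.4791998863220215), 29.86009407043457)
```

View pics/a5.png

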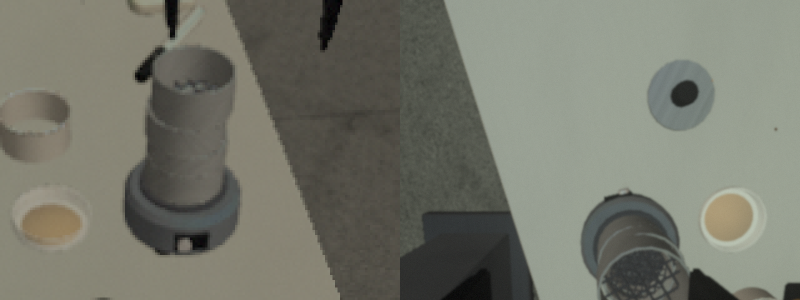

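```bash
python3 - <<'E'
from h import *
for c in("side","wrist"):
    p=viewer.capture(c);P=cloud(p)
    Q=P[np.hypot(*(P[:,:2]-(.402,.2945)).T)<.036]
    for a,b in((.05,.07),(.074,.08),(.082,.088),(.092,.1),(.104,.112),(.117,.123),(.126,.134),(.136,.143)):
        S=Q[(Q[:,2]>a)&(Q[:,2]<b)]
        if c=="side": d=np.array([.55,-.08])
        # keep outer surface: radial distance >28.5mm from nominal
        S=S[np.hypot(*(S[:,:2]-(.402,.2945)).T)>.0262]
        if len(S)>15:
            q,r=circ(S,.030);print(c,a,len(S),q.round(4),r.round(4))
    if c=="side":cv2.imwrite("pics/a6.png",cv2.resize(p["frame"][200:300,335:415],None,fx=6,fy=6,interpolation=3)[...,::-1])
E
```

```text
side 0.05 256 [0.4029 0.2934] 0.0007
side 0.074 81 [0.4025 0.2937] 0.0005
side 0.082 83 [0.4023 0.2939] 0.0005
side 0.092 122 [0.4038 0.2938] 0.0007
side 0.104 115 [0.404  0.2936] 0.0007
side 0.117 151 [0.4015 0.2944] 0.0012
side 0.126 205 [0.4009 0.2942] 0.0013
side 0.136 204 [0.401  0.2943] 0.0013
wrist 0.05 273 [0.4022 0.2941] 0.0001
wrist 0.074 117 [0.4021 0.2947] 0.0003
wrist 0.082 163 [0.4019 0.295 ] 0.0007
wrist 0.092 240 [0.4017 0.2939] 0.0007
wrist 0.104 255 [0.4013 0.2951] 0.0008
wrist 0.117 474 [0.4007 0.2959] 0.001
wrist 0.126 462 [0.3996 0.2942] 0.001
wrist 0.136 367 [0.3996 0.2937] 0.0006
```

View pics/a6.png

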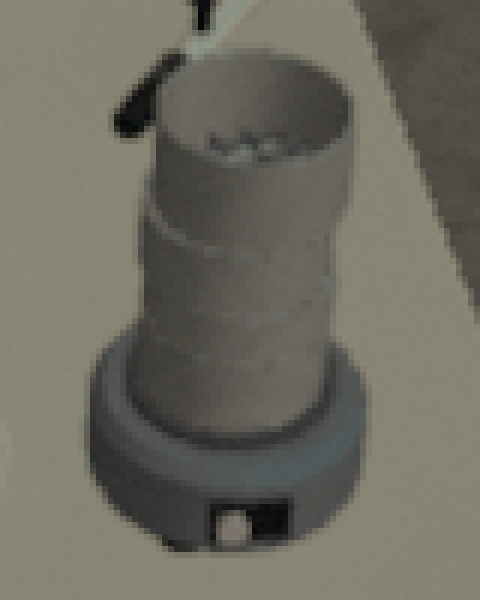

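The coarse sieve sits about 2–3 mm off centre towards the robot. That is within the skirt's play, and its rim is level at 147.6 mm, so it is seated. Now the lid.

```bash
python3 -m jog '[[[33,24,0,0],[66,48,0,0],[99,72,0,0],[112,81,0,0],[112,81,0,0]]]'
python3 -m jog '[[[0,0,30,0],[0,0,60,0],[0,0,90,0],[0,0,115,0],[0,0,115,0]]]'
python3 -m jog '[[[0,0,15,0],[0,0,30,0],[0,0,40,0],[0,0,40,0],[0,0,40,0]]]'
python3 - <<'E'
from h import *
s=ctrl.get_state();print(s["tcp_pos"])
p=viewer.capture("wrist");P=cloud(p)
Q=P[np.hypot(*(P[:,:2]-(.447,.425)).T)<.04]
S=Q[abs(Q[:,2]-.034)<.004];print(len(S),(S.min(0)+S.max(0))/2)
S=Q[abs(Q[:,2]-.0105)<.004];print(len(S),cv2.minEnclosingCircle(((S[:,:2]-(.447,.425))*1000).astype(np.float32)))
E
```

```text
time: 21.55
tcp_pos: [0.4483, 0.427, 0.2176]
ee_rot: [[-0.0, 1.0, -0.001], [1.0, 0.0, -0.0], [-0.0, -0.001, -1.0]]
force: [-0.6, -0.8, 0.1]
finger_gap: 1.003
gripper_force: 0.0
time: 21.97
tcp_pos: [0.4428, 0.4214, 0.0967]
ee_rot: [[0.001, 1.0, -0.01], [1.0, -0.001, -0.008], [-0.008, -0.01, -1.0]]
force: [-1.5, -0.5, -0.4]
finger_gap: 0.997
gripper_force: 0.0
time: 22.38
tcp_pos: [0.4465, 0.425, 0.0642]
ee_rot: [[0.0, 1.0, -0.0], [1.0, -0.0, -0.0], [-0.0, -0.0, -1.0]]
force: [0.3, 0.3, -0.6]
finger_gap: 1.001
gripper_force: 0.0
[0.44653149 0.42498911 0.06418521]
1082 [0.44647603 0.42627045 0.03319817]
6916 ((-0.7098541259765625, 0.49861401319503784), 30.034212112426758)
```

Centred. Go down 25 mm more and grip the knob.

```bash
python3 -m jog '[[[0.5,0,12,0],[0.5,0,22,0],[0.5,0,24,0],[0.5,0,24,0],[0.5,0,24,0]]]'
python3 -m jog '[[[0,0,0,0],[0,0,0,0],[0,0,0,0],[0,0,0,0],[0,0,0,0]]]' 0.1 20
python3 -m jog '[[[0,0,0,0],[0,0,0,0],[0,0,0,0],[0,0,0,0],[0,0,0,0]]]'
python3 -m jog '[[[0,0,0,0],[0,0,0,0],[0,0,0,0],[0,0,0,0],[0,0,0,0]]]'
```

```text
time: 22.85
tcp_pos: [0.4462, 0.4255, 0.0391]
ee_rot: [[0.0, 1.0, -0.001], [1.0, -0.0, -0.001], [-0.001, -0.001, -1.0]]
force: [0.2, 0.0, 0.4]
finger_gap: 1.002
gripper_force: 0.0
time: 23.27
tcp_pos: [0.4466, 0.4258, 0.04]
ee_rot: [[0.0, 1.0, 0.0], [1.0, -0.0, 0.0], [0.0, 0.0, -1.0]]
force: [0.4, 0.2, 0.2]
finger_gap: 0.705
gripper_force: 0.0
time: 23.68
tcp_pos: [0.4465, 0.4257, 0.0397]
ee_rot: [[-0.0, 1.0, -0.0], [1.0, 0.0, -0.0], [-0.0, -0.0, -1.0]]
force: [0.1, -0.3, 0.8]
finger_gap: 0.353
gripper_force: 0.0
time: 24.1
tcp_pos: [0.4465, 0.4257, 0.0396]
ee_rot: [[0.0, 1.0, -0.0], [1.0, -0.0, -0.0], [-0.0, -0.0, -1.0]]
force: [-0.2, -0.1, 0.9]
finger_gap: 0.203
gripper_force: 20.0
```

```bash
python3 -m jog '[[[0,0,-30,0],[0,0,-65,0],[0,0,-100,0],[0,0,-135,0],[0,0,-165,0]]]'
python3 -m jog '[[[0,0,-8,0],[0,0,-14,0],[0,0,-14,0],[0,0,-14,0]]]'
python3 -m jog '[[[-35,-12,0,0],[-70,-24,0,0],[-105,-37,0,0],[-132,-46,0,0],[-132,-46,0,0]]]'
python3 -m jog '[[[0,0,0,0],[0,0,0,0],[0,0,0,0]]]'
python3 - <<'E'
from h import *
s=ctrl.get_state();print(s["tcp_pos"],s["force"])
m=[]
for c in("side","wrist"):
    p=viewer.capture(c);m.append(p["frame"]);P=cloud(p);z=s["tcp_pos"][2]-.0396
    Q=P[np.hypot(*(P[:,:2]-(.401,.2945)).T)<.042];S=Q[abs(Q[:,2]-.148)<.0025]
    print(c,"rim",len(S),circ(S,.029) if len(S)>20 else "")
    S=Q[abs(Q[:,2]-z-.0105)<.004]
    if len(S)>20:print(c,"disc",len(S),cv2.minEnclosingCircle((S[:,:2]*1000).astype(np.float32)),np.median(S[:,2])-z)
v=np.concatenate([cv2.resize(m[0][160:310,275:475],(400,300),interpolation=3),cv2.resize(m[1][150:450,120:520],(400,300))],1)
cv2.imwrite("pics/a7.png",v[...,::-1])
E
```

```text
time: 24.52
tcp_pos: [0.4466, 0.4259, 0.2072]
ee_rot: [[-0.0, 1.0, 0.001], [1.0, 0.0, 0.001], [0.001, 0.001, -1.0]]
force: [1.5, 0.1, -0.7]
finger_gap: 0.2
gripper_force: 20.0
time: 24.85
tcp_pos: [0.4457, 0.4251, 0.2164]
ee_rot: [[0.0, 1.0, -0.003], [1.0, -0.0, -0.002], [-0.002, -0.003, -1.0]]
force: [-0.4, -0.9, -1.6]
finger_gap: 0.2
gripper_force: 20.0
time: 25.27
tcp_pos: [0.3977, 0.2896, 0.2148]
ee_rot: [[0.002, 1.0, -0.006], [1.0, -0.002, -0.005], [-0.005, -0.006, -1.0]]
force: [1.0, -0.1, -1.4]
finger_gap: 0.2
gripper_force: 20.0
time: 25.52
tcp_pos: [0.4004, 0.2942, 0.2177]
ee_rot: [[-0.001, 1.0, -0.001], [1.0, 0.001, -0.001], [-0.001, -0.001, -1.0]]
force: [0.2, 0.4, -1.3]
finger_gap: 0.201
gripper_force: 20.0
[0.40044473 0.29422961 0.21771023] [ 0.18087184  0.44688865 -1.32675528]
side rim 136 (array([0.40128721, 0.29430793]), np.float64(0.0008324835049943417))
side disc 354 ((402.66632080078125, 295.3404235839844), 29.418399810791016) 0.01227412601761843
wrist rim 420 (array([0.40010186, 0.29372188]), np.float64(0.0004957689270523886))
wrist disc 4368 ((400.9468078613281, 299.1019287109375), 29.315370559692383) 0.010430196564587713
```

View pics/a7.png

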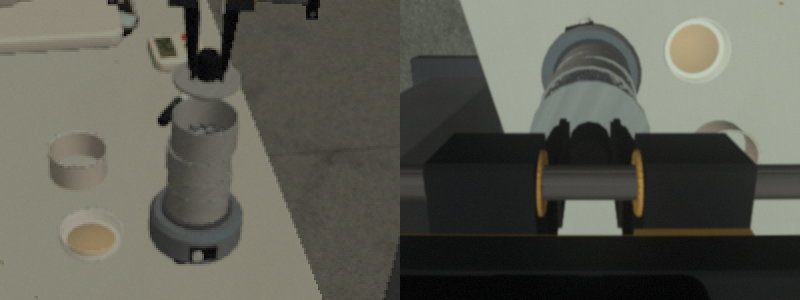

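The lid hangs level and near-centred over the coarse sieve. Lower it.

```bash
python3 -m jog '[[[-0.5,-1,10,0],[-0.5,-1,20,0],[-0.5,-1,30,0],[-0.5,-1,34,0],[-0.5,-1,34,0]]]'
python3 -m jog '[[[0,0,2,0],[0,0,2,0],[0,0,2,0],[0,0,2,0]]]'
python3 -c "
from h import *
s=ctrl.get_state();print(s['tcp_pos'],s['force'],s['moment'])"
```

```text
time: 26.03
tcp_pos: [0.3983, 0.2927, 0.1821]
ee_rot: [[-0.0, 1.0, -0.004], [1.0, 0.0, -0.002], [-0.002, -0.004, -1.0]]
force: [-0.2, -0.2, -0.7]
finger_gap: 0.201
gripper_force: 20.0
time: 26.37
tcp_pos: [0.3998, 0.2934, 0.1833]
ee_rot: [[0.0, 1.0, 0.001], [1.0, -0.0, 0.001], [0.001, 0.001, -1.0]]
force: [0.3, -0.9, -0.4]
finger_gap: 0.202
gripper_force: 20.0
[0.39979881 0.29335082 0.18325217] [ 0.31888275 -0.88637868 -0.43085938] [-0.07466633 -0.08507617  0.01710398]
```

```bash
python3 -m jog '[[[0,0,1,0],[0,0,2,0],[0,0,2,0],[0,0,2,0]]]'
python3 - <<'E'
from h import *
s=ctrl.get_state();print(s['tcp_pos'],s['force'])
p=viewer.capture("side");P=cloud(p)
Q=P[np.hypot(*(P[:,:2]-(.401,.2945)).T)<.034]
S=Q[(abs(Q[:,2]-.152)<.006)];q=S[:,:2].mean(0)
print(len(S),np.linalg.lstsq(np.c_[S[:,:2]-q,np.ones(len(S))],S[:,2],rcond=None)[0],np.median(S[:,2]))
E
```

```text
time: 26.7
tcp_pos: [0.3995, 0.2932, 0.1807]
ee_rot: [[0.0, 1.0, -0.0], [1.0, -0.0, 0.0], [0.0, -0.0, -1.0]]
force: [-0.1, 0.0, -0.9]
finger_gap: 0.203
gripper_force: 20.0
[0.3994646  0.29319516 0.18066365] [-0.10489867  0.04637689 -0.93602555]
449 [-0.00295765 -0.07818957  0.15253338] 0.1530864158537087
```

```bash
python3 -m jog '[[[0,0,0.5,0],[0,0,0.5,0],[0,0,0.5,0]]]'
python3 -m jog '[[[0,0,0,0],[0,0,0,0],[0,0,0,0],[0,0,0,0],[0,0,0,0]]]' 0.6
python3 -m jog '[[[0,0,0,0],[0,0,-10,0],[0,0,-40,0],[0,0,-80,0],[0,0,-100,0]]]'
python3 -m jog '[[[0,-20,0,0],[0,-20,0,0],[0,-20,0,0],[0,-20,0,0]]]'
python3 - <<'E'
from h import *
s=ctrl.get_state();print(s["tcp_pos"])
m=[]
for c in("side","wrist"):
    p=viewer.capture(c);m.append(p["frame"]);P=cloud(p)
    D=np.hypot(*(P[:,:2]-(.401,.2945)).T);Q=P[D<.034]
    S=Q[(abs(Q[:,2]-.152)<.005)];q,r=cv2.minEnclosingCircle((S[:,:2]*1000).astype(np.float32))
    T=S[(np.hypot(*(S[:,:2]-np.array(q)/1000).T)>.014)&(np.hypot(*(S[:,:2]-np.array(q)/1000).T)<.027)]
    print(c,len(T),q,r,np.linalg.lstsq(np.c_[T[:,:2]-np.array(q)/1000,np.ones(len(T))],T[:,2],rcond=None)[0])
for c in("ring_cutter","petri","beaker","jar"):print(c,[np.round(r["xyz"],3) for r in viewer.search_frame(viewer.capture("side"),c)[:1]])
v=np.concatenate([cv2.resize(m[0][190:290,315:435],(480,400),interpolation=3),cv2.resize(m[1][100:420,190:446],(320,400))],1)
cv2.imwrite("pics/a8.png",v[...,::-1])
E
```

```text
time: 27.0
tcp_pos: [0.3996, 0.2933, 0.1805]
ee_rot: [[-0.0, 1.0, 0.0], [1.0, 0.0, 0.0], [0.0, 0.0, -1.0]]
force: [-0.4, -0.3, 0.9]
finger_gap: 0.2
gripper_force: 20.0
time: 27.42
tcp_pos: [0.3995, 0.2932, 0.1801]
ee_rot: [[0.0, 1.0, -0.0], [1.0, -0.0, -0.0], [-0.0, -0.0, -1.0]]
force: [0.7, -0.3, -0.0]
finger_gap: 0.498
gripper_force: 0.0
time: 27.83
tcp_pos: [0.4005, 0.2939, 0.2854]
ee_rot: [[-0.0, 1.0, 0.005], [1.0, -0.0, 0.003], [0.003, 0.005, -1.0]]
force: [0.6, -0.3, 0.9]
finger_gap: 0.6
gripper_force: 0.0
time: 28.17
tcp_pos: [0.3794, 0.2931, 0.2797]
ee_rot: [[-0.0, 1.0, -0.0], [1.0, 0.0, -0.0], [-0.0, -0.0, -1.0]]
force: [-0.1, -0.1, -0.8]
finger_gap: 0.602
gripper_force: 0.0
[0.37943543 0.29305433 0.2797376 ]
side 273 (400.87933349609375, 294.65875244140625) 31.64422607421875 [-0.00408756 -0.01311234  0.15360234]
wrist 2847 (400.2467346191406, 293.47576904296875) 30.282291412353516 [-6.97157018e-05  1.13662824e-04  1.51111875e-01]
ring_cutter [array([0.531, 0.212, 0.017])]
petri [array([0.499, 0.32 , 0.014])]
beaker [array([0.567, 0.547, 0.062])]
jar [array([0.466, 0.583, 0.086])]
```

View pics/a8.png

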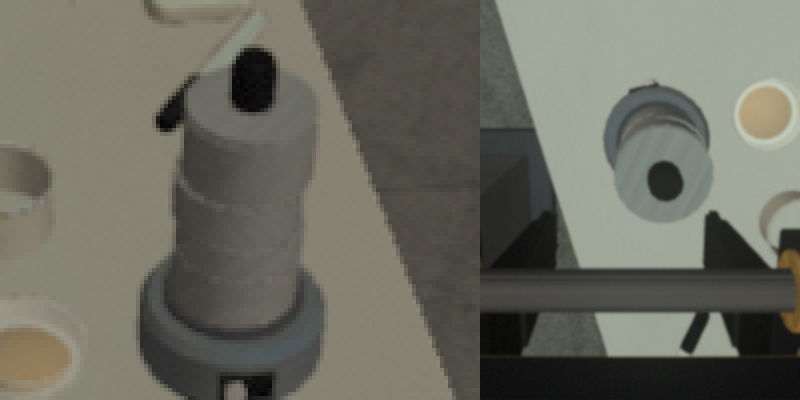

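The lid is level at 152 mm, the whole stack is seated, the bystanders have not moved and the gripper is clear. I hand the job in.

```bash
python3 -c "
from workcell import ctrl
print(ctrl.job_done())"
```

```text
the job is handed in; nothing more can be done
None
```

The stack is built and handed in at about 28 s: fine, medium and coarse sieves, then the lid, all seated level on the pan (coarse about 2–3 mm off centre, within the skirt's play), with the bystanders unmoved and the gripper clear.

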